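Put the spare fitting back in its tin and snap the lid shut

ROBOT

A 7-joint arm with a two-finger parallel gripper is mounted at the origin on a cart in front of the work surface, level with it; the furniture and walls round the work are solid. World frame = base frame: x ahead of the robot, y to its left, z up, the work surface at z = 0. Lengths are in mm, angles in degrees, forces in N, time in s.
With the tool pointing down it reaches from about 400 to 900 mm from the base axis. Payload 5.6 kg.
Tool frame: the origin (TCP) lies at the very end of the fingers, on their centre line; the grasp point (between the pads) lies 19 mm behind it; z points along the fingers, x is the direction in which the jaws open and shut, and the axes are right-handed (so a half turn about z gives the same grasp; the last joint's range is limited). The gripper opens to 92 mm and grips with 3 to 60 N. Pads are 20 mm wide; open, the fingers measure 128 mm over their backs; the gripper's body (75 mm by 189 mm) begins 69 mm behind the grasp point.
Start: joints at [70.932, 26.786, -0.665, 91.828, 0.344, 61.387, -3.226], TCP at [185.701, -622.917, 178.292] pointing down, gripper open.
Joint ranges: [-144.91, 144.91], [-17.63, 115.5], [-89.93, 88.59], [15.96, 139.68], [-74.01, 254.01], [8.47, 105.57], [-167.45, 167.45]. Speed limits (degrees/s): [147.25, 147.25, 180, 180, 180, 180, 180].

INTERFACE

Orientations are given as a 3x3 rotation matrix whose columns are the frame's x, y, z axes.
In Python, from cell import ctrl, viewer, order gives the robot as it stands.
- The arm moves only by the tool arm_command, never from a script. Its argument "plan" is one flat list of numbers, 7 for each row, row after row: the finger opening in mm, from 0 to 91.9, then the shift along the tool's x, y, z as a fraction of full scale, then the turn, a rotation vector about the tool's x, y, z as a fraction of full scale. In form: [claw, tx, ty, tz, ax, ay, az, claw, tx, ty, tz, ax, ay, az, ...]. A call has 1 to 10 rows; each row shifts and turns the commanded pose from where the row before left it, along the tool's axes as they then stand; what a row does not reach is not made up. Full scale, the value 1, is 0.2 m for a shift and 60 degrees for a turn. A row lasts 1/12 s, in which the tool goes at most 41.7 mm and 7.16 degrees, less where a joint would pass 70% of its speed; a pose out of reach is approached as far as the arm can. A call with a number of a shift or a turn outside -1 to 1 is refused whole. A call with a gripper value outside its range is refused whole. The fingers move at their own pace and stop on an object; "force" is the grip in N (left out, the last holds). Time passes only in rows, so rows that do not move let the fingers close. It gives the time, the measured TCP pose, the force and the opening at its end, in the units of the state.
- ctrl.get_obs(): the state, without advancing time (a new reading comes with each control period).
- viewer.get_image(name): name is "side" or "top"; returns (picture, depth): 420x560x3 uint8, red, green, blue; 420x560 float32, mm along the optical axis (not along the pixel's ray), 0 where there is no reading.
- viewer.camera_info(name): a dict with "K" (3x3 intrinsics, pixels), "dist" ([k1, k2, p1, p2, k3] as OpenCV has them; the pictures are not rectified), "R" (3x3) and "t" (3): a world point X has camera coordinates R X + t. Camera axes: x right, y down, z forward; pixel columns grow to the right and rows downward; lengths in mm; the calibration is good to about 2 mm. A picture is of the moment at which its call begins. camera_info takes no time and is no camera call.
- order.hand_in(): hands the job in, once; it reports no verdict.
The state is a dict: "t": time; "joints": joint angles; "joint_vel": joint speeds; "tau": joint torques, N m; "tcp_pos": TCP position; "ee_rot": TCP orientation; "force": force on the tool from outside, world axes, zero at the start; "moment": the same for the moment, N m; "gripper_width": finger opening in mm.
Only numpy, scipy, OpenCV 4.12 (cv2) and the standard library are available. Lean on these libraries where they do the work, as an engineer would, in place of code of your own. Each camera call takes 0.05 s, during which the arm holds its last target.

TASK

The regulator job left one brass fitting over on the counter. Put it back in the open tin, in the half with the two others like it, then shut the hinged lid and press its front edge down until the spring clip snaps over it and holds it closed. Leave the regulator, oil bottle, grease tin and spanner where they are.

Things in the scene. Friction and masses are not known exactly. Their poses are not given: they have to be found in the camera images.
- tin: Blue painted tin, 97 x 134 x 44 mm shut, fast on the counter. Origin: centre of its underside; x to the back (hinge side), y to its left, z up; the clip side (-x) faces the robot within about 20 degrees. Inside x -42 to +45, y -63 to +63 mm; rim 42 mm high. A partition 29 mm high at y = 0 splits it in a left (+y) and a right half, each 87 x 62 mm: fuses lie in the left, two fittings stand in the right.
- right_half (a point): On the floor of the tin's right half (1.6 mm over the counter), in the middle of its free front part: 18 mm in front of the tin's origin and 32.5 mm to the right. A good spot for the fitting, though any place in that half will do.
- tin_lid (a joint): Lid of the tin: 0 rad fully shut, grows as it opens, stop at 1.66 rad (just past upright); starts at 1.45 to 1.62 rad. The hinge has 0.06 N m of friction, so the lid (0.06 kg) stays at any angle it is left at.
- lid_hinge (a point): On the hinge line, middle of the tin's back edge, 43 mm above the counter; the axis runs along the tin's y. It does not move.
- lid_edge (a point): Where to press: on the lid's outer face, on its middle line, 82 mm from the hinge, 13 mm in from the free front edge. Moves with the lid: z is the face's outward normal (up when shut, then 44 mm over the counter), y runs along the hinge. The lid is a 2 mm sheet, 95 mm from hinge to free edge, 134 mm wide, with an 11 mm skirt turned inward along front and sides.
- clip (a joint): Spring clip: bent outward by this angle; 0 rad at rest, both with the lid open and once snapped over the shut lid; up to 0.13 rad while the lid's skirt pushes it aside. The lid meets its ramp at about 0.23 rad and needs about 10 N down at lid_edge to pass; fully down, the clip springs back over the lid and it cannot rise.
- clip_tooth (a point): Tip of the clip's tooth, overhanging the shut lid's front edge by about 4 mm, lower side 45.5 mm over the counter at rest. The clip is a steel strip 22 mm wide in the middle of the tin's front, 49 mm in front of the tin's origin, 60 mm high, with a ramp on top.
- fitting_center (a point): Centre (12 mm up) of the loose brass fitting to put away, standing on the counter to the right of the tin: 24 mm tall round nipple 13 mm across with a hexagon 17 x 19 mm round its middle (8 to 16 mm up); 0.03 kg. Its z axis is its own axis, upright at the start.
- fitting_in_tin_1_center (a point): Centre (12 mm up) of one of two like brass fittings that stand side by side at the back of the right half, 16 to 30 mm behind the tin's origin, 40 to 50 mm to the right.
- fitting_in_tin_2_center (a point): The same for the other one, 14 to 24 mm to the right of the tin's middle.
- regulator: Bystander: black air filter regulator, 75 x 78 x 172 mm, standing at the back right. Origin: underside.
- oil_bottle: Bystander: white plastic oiler with a red spout, 47 mm across, 139 mm tall, behind and right of the work. Origin: underside.
- grease_tin: Bystander: round tin, green with a grey lid, 73 mm across, 48 mm high, left of the blue tin. Origin: underside.
- spanner: Bystander: steel combination spanner, 180 x 30 x 6 mm, lying at the right. Origin: underside, middle.
- fitting: The same loose fitting; origin at the centre of its underside (foot), z along its axis.

How it is judged:
By the outcome, as a careful person would: the job done as asked, in the order asked, and still so for the second after the job is handed in, with the robot touching nothing.
It also fails if it takes over 51 s, if anything falls off the work surface, if the arm or the gripper's body presses on something with over 40 N, if the wrist force passes 120 N, or if a joint passes its speed limit or range.

## Working session

There is one attempt and no reset: what is moved stays moved. The work goes in short steps, Python scripts to look and compute and a tool call to move; the robot and the scene stay as the last step left them, time stands still between calls to the robot, and variables do not carry over. Pictures are saved under pics/ and viewed, and the job is handed in when it is done.

Besides the shell and the picture viewer there is one more tool, called after ">>>" by a JSON object that holds its "op" and its "data". arm_command: Moves the arm, as the interface text tells. Shift numbers are shares of 0.2 m and turn numbers shares of 60 degrees, none past 1 either way. Its arguments: {"type":"object","properties":{"plan":{"type":"array"},"force":{"type":"number"}},"required":["plan"]}

```bash
ls; mkdir -p pics
cat > h.py <<'E'
import numpy as np, cv2
from cell import ctrl, viewer, order
def snap(n,tag):
    im,d=viewer.get_image(n); cv2.imwrite(f'pics/{tag}.png',cv2.cvtColor(im,cv2.COLOR_RGB2BGR)); np.savez(f'pics/{tag}.npz',im=im,d=d); return im,d
def cloud(n,d):
    c=viewer.camera_info(n); K=np.array(c['K'],float); R=np.array(c['R']); t=np.array(c['t'])
    h,w=d.shape; u,v=np.meshgrid(np.arange(w),np.arange(h))
    p=cv2.undistortPoints(np.stack([u,v],-1).reshape(-1,1,2).astype(float),K,np.array(c['dist'],float)).reshape(h,w,2)
    P=np.dstack([p[...,0]*d,p[...,1]*d,d])
    W=(P-t.ravel())@R
    W[d==0]=np.nan
    return W
E
python3 - <<'E'
from h import *
for n in('top','side'):
    im,d=snap(n,n+'0'); np.save(f'pics/{n}0W.npy',cloud(n,d))
    c=viewer.camera_info(n); print(n,-np.array(c['R']).T@np.array(c['t']).ravel(),c['K'])
print(ctrl.get_obs())
E
```

```text
pics
top [ 476.9628289   -35.72668398 1382.02963061] [[523.76259491   0.         260.33611373]
 [  0.         523.76259491 213.69271251]
 [  0.           0.           1.        ]]
side [ 477.04676711 -856.35032956  664.88463968] [[393.11480162   0.         286.29339234]
 [  0.         393.11480162 207.82515429]
 [  0.           0.           1.        ]]
{'t': 0.1, 'joints': array([70.93062476, 26.83208606, -0.66469131, 91.87535378,  0.3448524 ,
       61.38523235, -3.22746274]), 'joint_vel': array([ 0.0467503 , -0.13220286, -0.06055939, -0.14586595, -0.00542227,
       -0.01252808, -0.01705428]), 'tau': array([ 1.18119624e-03, -5.21640658e+01, -1.24371177e-02, -2.44365621e+01,
       -5.67913998e-02,  1.40757623e-02,  2.09729996e-05]), 'tcp_pos': array([ 185.51912322, -622.36210655,  177.42492333]), 'ee_rot': array([[ 2.85699263e-01, -9.58319153e-01, -5.77095312e-04],
       [-9.58318027e-01, -2.85699815e-01,  1.47448847e-03],
       [-1.57790656e-03,  1.31780573e-04, -9.99998746e-01]]), 'force': array([ 0.01379874, -0.06738496, -0.61092985]), 'moment': array([-0.0521712 , -0.03344292, -0.00592123]), 'gripper_width': 91.82941202489553}
```

View pics/top0.png

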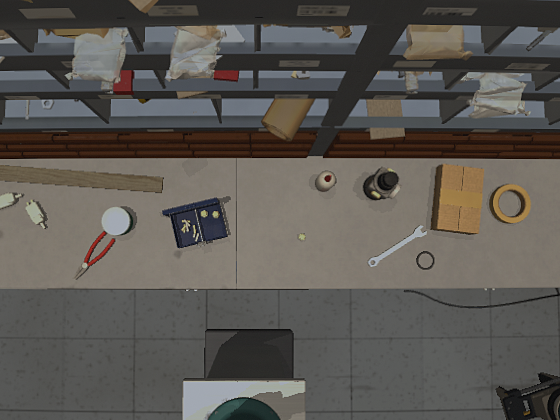

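View pics/side0.png

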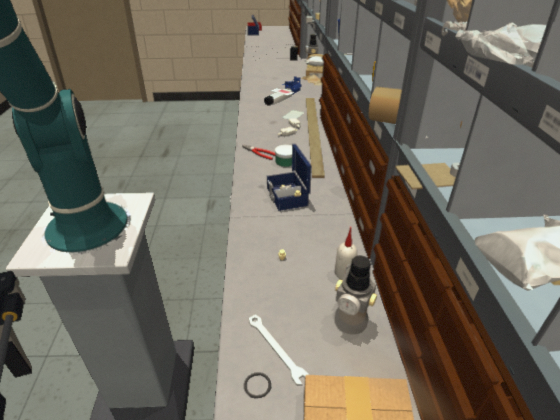

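The top view shows the loose fitting at about (301,237), the tin around (200,225) with its lid up on the back side, and fittings inside at about (204,213) and (214,213). Next I'll measure them.

Run:
```python
from h import *
for n,(r0,r1,c0,c1) in dict(top=(185,260,155,320),side=(140,270,255,320)).items():
    im=cv2.imread(f'pics/{n}0.png')[r0:r1,c0:c1]; k=4.8 if n=='top' else 4.5
    cv2.imwrite(f'pics/{n}0c.png',cv2.resize(im,None,fx=k,fy=k,interpolation=cv2.INTER_CUBIC))
T=np.load('pics/top0W.npy');S=np.load('pics/side0W.npy')
for nm,W,c in(('top',T,(237,301)),('side',S,(254,282))):
    P=W[c[0]-12:c[0]+12,c[1]-12:c[1]+12].reshape(-1,3); f=P[(P[:,2]>5)&(P[:,2]<40)]
    print(nm,len(f),f.mean(0),f.min(0),f.max(0)); 
    print(np.nanmedian(P[P[:,2]<5],0)); print(f[f[:,2]>f[:,2].max()-4].mean(0))
# tin
for nm,W,b in(('top',T,(185,260,155,240)),('side',S,(140,215,255,320))):
    P=W[b[0]:b[1],b[2]:b[3]].reshape(-1,3); 
    for lo,hi in((35,46),(46,70),(70,110),(110,150)):
        q=P[(P[:,2]>lo)&(P[:,2]<hi)&(P[:,0]<720)]; print(nm,lo,len(q),q.min(0) if len(q) else '',q.max(0) if len(q) else '')
```

```text
top 57 [ 522.62500432 -150.20263739   15.45641819] [ 492.49656479 -179.01889007    5.07999715] [ 552.8744203  -118.76017719   28.15376513]
[ 5.21711703e+02 -1.48100033e+02 -3.80086134e-01]
[ 523.53167997 -150.1273993    25.90893581]
side 57 [ 523.73315018 -155.44368791   19.15364932] [ 516.54143839 -161.43412531    5.75276835] [ 531.54102913 -145.42720606   27.31058755]
[ 523.06817588 -135.13224739    1.78835105]
[ 523.85622509 -152.45596108   25.39161846]
top 35 110 [495.19871566  44.60153966  35.32322362] [610.24885523 191.16220465  45.78111204]
top 46 49 [497.3984069   49.46996576  46.05772081] [611.29387485 191.14949565  63.35075204]
top 70 11 [572.513862    60.0610349   70.30035452] [614.16263056 191.07860705 105.44756811]
top 110 280 [572.68875773  59.87183815 116.50264104] [613.15265387 192.56925044 143.20891777]
side 35 285 [496.71847339  43.44441833  35.05866418] [610.94358855 323.84425084  45.8506446 ]
side 46 308 [498.7244854   58.00919885  46.38551255] [616.09572047 360.84182629  69.86430969]
side 70 229 [573.43003065  56.51243502  70.5394017 ] [614.65507322 195.71139971 109.9181564 ]
side 110 202 [572.51466843  54.32050162 110.18598896] [615.05971512 194.01490945 142.69932655]
```

View pics/top0c.png

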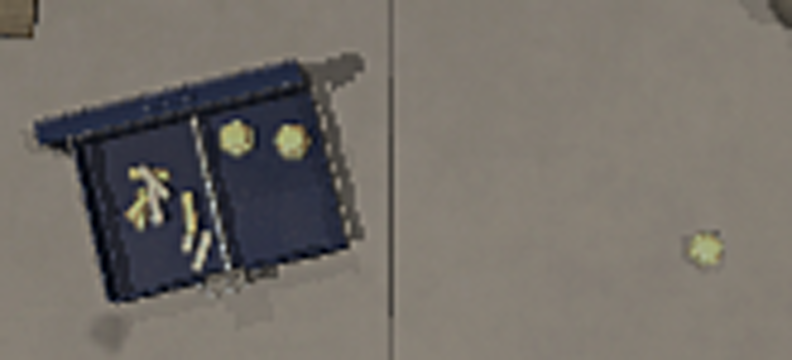

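View pics/side0c.png

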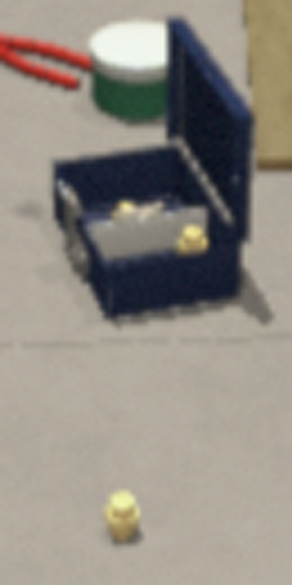

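Run:
```python
from h import *
from scipy.optimize import least_squares
def bp(n,px,z):
    c=viewer.camera_info(n);K=np.array(c['K'],float);R=np.array(c['R']);t=np.array(c['t']).ravel()
    p=cv2.undistortPoints(np.array(px,float).reshape(-1,1,2),K,np.array(c['dist'],float)).reshape(-1,2)
    C=-R.T@t; D=np.c_[p,np.ones(len(p))]@R
    return C+D*((z-C[2])/D[:,2])[:,None]
tc=lambda x,y:((x+.5)/4.8-.5+155,(y+.5)/4.8-.5+185)
sc=lambda x,y:((x+.5)/4.5-.5+255,(y+.5)/4.5-.5+140)
print('fit top z18',bp('top',[tc(706,249)],18)); print('fit side z12',bp('side',[sc(123,515)],12))
T=bp('top',[tc(112,300),tc(352,243)],42);print('rim front L,R',T)
print('part z29',bp('top',[tc(230,270),tc(196,118)],29))
print('fits z24',bp('top',[tc(235,137),tc(291,140)],22))
print('clip z60',bp('top',[tc(230,287),tc(262,273)],50))
print('side rimfrontL z42,R, backR',bp('side',[sc(53,165),sc(108,266),sc(238,255)],42),)
# lid plane
for nm,b in(('top',(185,260,155,240)),('side',(140,215,255,320))):
    W=np.load(f'pics/{nm}0W.npy');P=W[b[0]:b[1],b[2]:b[3]].reshape(-1,3)
    q=P[(P[:,2]>60)&(P[:,2]<138)&(P[:,0]<720)&(P[:,1]<200)]
    for i in range(4):
        c=np.median(q,0);m=q.mean(0);n=np.linalg.svd(q-m)[2][2]; r=(q-m)@n; q=q[abs(r)<max(2.5*np.median(abs(r)),3)]
    print(nm,len(q),m,n*np.sign(n[0]),'yaw',np.degrees(np.arctan2(n[1]*np.sign(n[0]),abs(n[0]))),r.std())
```

```text
fit top z18 [[ 522.29241356 -151.01053147   18.        ]]
fit side z12 [[ 524.15718882 -149.12785026   12.        ]]
rim front L,R [[494.92494703 167.52403796  42.        ]
 [525.0854173   39.74085912  42.        ]]
part z29 [[511.13690016 106.07215502  29.        ]
 [593.21152581 124.94910068  29.        ]]
fits z24 [[583.42460571 104.51718418  22.        ]
 [581.73691515  74.10333393  22.        ]]
clip z60 [[501.61628518 103.82162363  50.        ]
 [508.99505401  86.9100098   50.        ]]
side rimfrontL z42,R, backR [[495.1199865  166.19423712  42.        ]
 [525.97348086  44.77903757  42.        ]
 [607.94496675  53.18202831  42.        ]]
top 160 [593.90127304 125.13414922 135.51411892] [ 0.00573347 -0.00234272  0.99998082] yaw -22.225157048058534 1.432650384274526
side 285 [597.11142648 131.77685573  94.83313033] [0.97351048 0.22632785 0.0324506 ] yaw 13.087988004079348 1.4549692978048685
```

```bash
cat >> h.py <<'E'
YAW=np.radians(13.1); O=np.array([551.5,114.4]); TX=np.array([np.cos(YAW),np.sin(YAW)]); TY=np.array([-TX[1],TX[0]])
def tw(x,y,z): return np.r_[O+TX*x+TY*y,z]
def tin(p): d=np.asarray(p)[:2]-O; return np.round([d@TX,d@TY,p[2]],1)
def go(tgt,xdir=None):
    o=ctrl.get_obs(); R=o['ee_rot']; d=R.T@(np.asarray(tgt)-o['tcp_pos'])
    s='shift frac '+str(np.round(d/200,4))+' rows>= %.1f'%(np.linalg.norm(d)/41.7)
    if xdir is None: xdir=-TY
    x=np.r_[xdir,0]; z=np.array([0,0,-1.]); Rt=np.c_[x,np.cross(z,x),z]
    rv=cv2.Rodrigues(R.T@Rt)[0].ravel(); print(s,'turn frac',np.round(np.degrees(rv)/60,4))
def st():
    o=ctrl.get_obs(); print(round(o['t'],2),o['tcp_pos'].round(1),'tin',tin(o['tcp_pos']),'F',o['force'].round(1),'w',round(o['gripper_width'],1))
E
python3 - <<'E'
from h import *
go([523.2,-150.2,90]); st()
for nm in('top','side'):
    W=np.load(f'pics/{nm}0W.npy').reshape(-1,3)
    for lo,hi in((20,60),(60,150),(150,300),(300,500),(500,900)):
        q=W[(W[:,2]>lo)&(W[:,2]<hi)&(W[:,1]>-120)&(W[:,1]<350)&(W[:,0]>620)]; print(nm,lo,len(q),np.percentile(q[:,0],[0,1,5]).round() if len(q) else '')
E
```

```text
shift frac [-1.7793 -2.2926  0.4396] rows>= 14.1 turn frac [0.0002 0.0015 0.0583]
0.1 [ 185.5 -622.4  177.4] tin [-523.4 -634.6  177.4] F [ 0.  -0.1 -0.6] w 91.8
top 20 35 [666. 688. 731.]
top 60 1333 [721. 722. 723.]
top 150 3993 [723. 724. 724.]
top 300 7154 [701. 712. 728.]
top 500 31013 [696. 702. 718.]
side 20 409 [730. 730. 731.]
side 60 1198 [723. 724. 725.]
side 150 2630 [722. 723. 724.]
side 300 4891 [702. 707. 719.]
side 500 1075 [737. 738. 739.]
```

>>> {"op": "arm_command", "data": {"plan": [60,-0.111,-0.143,0,0,0,0,60,-0.111,-0.143,0,0,0,0,60,-0.111,-0.143,0,0,0,0,60,-0.111,-0.143,0,0,0,0,60,-0.111,-0.143,0,0,0,0,60,-0.111,-0.143,0,0,0,0,60,-0.111,-0.143,0,0,0,0,60,-0.111,-0.143,0,0,0,0,60,-0.111,-0.143,0,0,0,0,60,-0.111,-0.143,0,0,0,0], "force": 25}}

```text
t: 0.93
tcp_pos: [396.8, -326.8, 178.1]
ee_rot: [[0.286, -0.958, -0.0], [-0.958, -0.286, 0.0], [-0.0, 0.0, -1.0]]
force: [0.7, 1.2, -0.4]
gripper_width: 60.0
```

>>> {"op": "arm_command", "data": {"plan": [60,-0.111,-0.143,0,0,0,0,60,-0.111,-0.143,0,0,0,0,60,-0.111,-0.143,0,0,0,0,60,-0.111,-0.143,0,0,0,0,60,-0.111,-0.143,0.1,0,0,0,60,-0.111,-0.143,0.1,0,0,0,60,0,0,0.1,0,0,0.058,60,0,0,0.1,0,0,0,60,0,0,0,0,0,0,60,0,0,0,0,0,0]}}

```text
t: 1.77
tcp_pos: [521.8, -151.6, 97.4]
ee_rot: [[0.227, -0.974, -0.003], [-0.974, -0.227, 0.001], [-0.001, 0.003, -1.0]]
force: [-0.6, -0.1, 0.5]
gripper_width: 60.0
```

Run:
```python
from h import *
st(); snap('side','side1')
go([523.2,-150.2,5])
```

```text
1.77 [ 521.8 -151.6   97.4] tin [ -89.2 -252.3   97.4] F [-0.6 -0.1  0.5] w 60.0
shift frac [-0.0087 -0.0046  0.4679] rows>= 2.2 turn frac [0.0003 0.0001 0.    ]
```

View pics/side1.png

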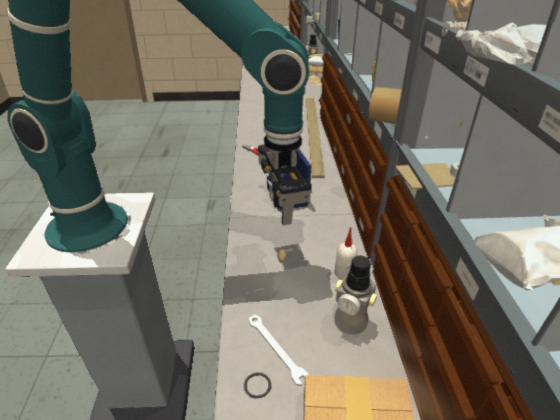

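The gripper at about (287,185) is over the fitting at (282,255). The long side of its body runs along the jaw axis, as I assumed. Next I'll go down and grip.

>>> {"op": "arm_command", "data": {"plan": [60,-0.009,-0.005,0.12,0,0,0,60,0,0,0.12,0,0,0,60,0,0,0.12,0,0,0,60,0,0,0.08,0,0,0,60,0,0,0.025,0,0,0,60,0,0,0,0,0,0,60,0,0,0,0,0,0]}}

```text
t: 2.4
tcp_pos: [524.4, -150.4, 6.6]
ee_rot: [[0.226, -0.974, 0.002], [-0.974, -0.226, -0.001], [0.001, -0.002, -1.0]]
force: [0.4, 0.2, -0.3]
gripper_width: 59.7
```

>>> {"op": "arm_command", "data": {"plan": [10,0,0,0,0,0,0,10,0,0,0,0,0,0,10,0,0,0,0,0,0,10,0,0,0,0,0,0,10,0,0,0,0,0,0,10,0,0,0,0,0,0,10,0,0,0,0,0,0,10,0,0,0,0,0,0], "force": 25}}

```text
t: 3.07
tcp_pos: [523.3, -149.8, 5.2]
ee_rot: [[0.227, -0.974, -0.0], [-0.974, -0.227, -0.0], [-0.0, 0.0, -1.0]]
force: [-1.1, -0.5, 0.2]
gripper_width: 10.6
```

Run:
```python
from h import *
st()
go(ctrl.get_obs()['tcp_pos']+[0,0,90])
```

```text
3.07 [ 523.3 -149.8    5.2] tin [ -87.4 -250.9    5.2] F [-1.1 -0.5  0.2] w 10.6
shift frac [-0.0e+00  1.0e-04 -4.5e-01] rows>= 2.2 turn frac [0.0001 0.     0.0004]
```

The jaws read 10.6 mm, too narrow for this fitting, so I'll look.

Run:
```python
from h import *
st()
for n,(r0,r1,c0,c1) in dict(side=(180,300,220,350),top=(190,280,240,360)).items():
    im,_=snap(n,n+'2'); 
    cv2.imwrite(f'pics/{n}2c.png',cv2.cvtColor(cv2.resize(im[r0:r1,c0:c1],None,fx=5,fy=5,interpolation=cv2.INTER_CUBIC),cv2.COLOR_RGB2BGR))
st()
```

```text
3.07 [ 523.3 -149.8    5.2] tin [ -87.4 -250.9    5.2] F [-1.1 -0.5  0.2] w 10.6
3.17 [ 523.3 -149.8    5.2] tin [ -87.3 -250.9    5.2] F [-0.2  0.4  0.1] w 10.1
```

View pics/side2c.png

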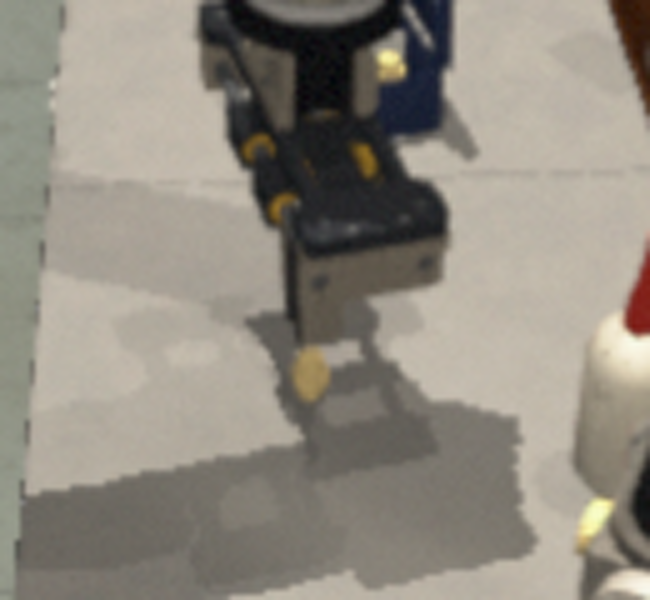

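View pics/top2c.png

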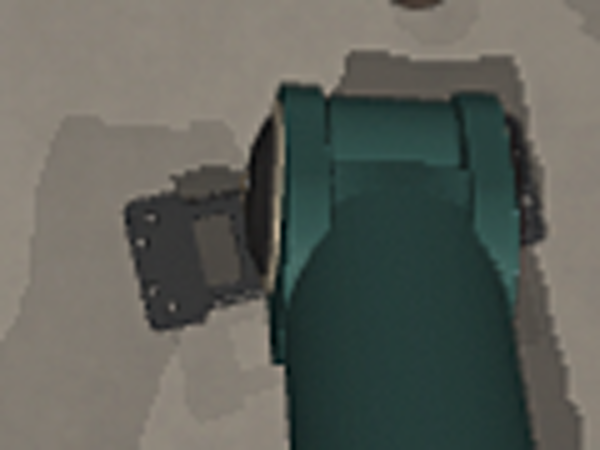

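Run:
```python
from h import *
c=viewer.camera_info('side');K=np.array(c['K'],float);R=np.array(c['R']);t=np.array(c['t']).ravel()
pts=np.array([[523.3,-149.8,z] for z in(0,5,24,50,93)]+[[523.3,-173,5]],float)
p=cv2.projectPoints(pts,cv2.Rodrigues(R)[0],t,K,np.array(c['dist'],float))[0].reshape(-1,2)
print(np.round((p-[220,180])*5))
d=np.load('pics/side2.npz'); W=cloud('side',d['d'])
for (x,y) in((310,375),(310,360),(310,395),(320,320),(320,300),(320,265),(440,260),(345,350)):
    print(x,y,W[180+y//5,220+x//5].round(1))
im=d['im'][228:275,265:310]; cv2.imwrite('pics/s2z.png',cv2.cvtColor(cv2.resize(im,None,fx=12,fy=12,interpolation=cv2.INTER_CUBIC),cv2.COLOR_RGB2BGR))
```

```text
[[308. 389.]
 [308. 382.]
 [308. 353.]
 [309. 312.]
 [309. 242.]
 [311. 415.]]
310 375 [ 523.6 -160.4   19.3]
310 360 [ 523.7 -157.2   26.1]
310 395 [ 524.  -155.5    1.6]
320 320 [ 527.6 -166.1   59.1]
320 300 [ 522.1 -238.5  133.7]
320 265 [ 521.5 -244.2  157.2]
440 260 [ 572.9 -227.1  143.6]
345 350 [ 543.5 -123.6    1.4]
```

View pics/s2z.png

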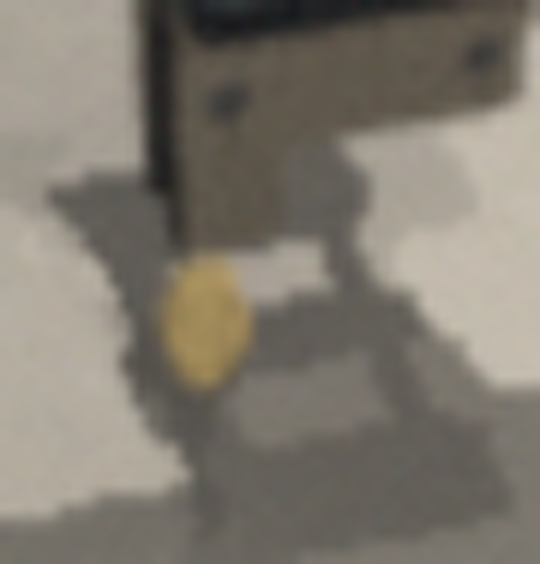

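Run:
```python
from h import *
d=np.load('pics/side2.npz'); W=cloud('side',d['d'])
for r in range(225,262,1):
    print(r,' '.join('%4.0f,%4.0f,%3.0f'%tuple(W[r,c]) for c in range(276,296,3)))
d=np.load('pics/side1.npz'); W=cloud('side',d['d']); print()
for r in range(196,260,2):
    print(r,' '.join('%4.0f,%4.0f,%3.0f'%tuple(W[r,c]) for c in range(274,300,4)))
im=d['im'][160:270,240:340]; cv2.imwrite('pics/s1z.png',cv2.cvtColor(cv2.resize(im,None,fx=5,fy=5,interpolation=cv2.INTER_CUBIC),cv2.COLOR_RGB2BGR))
```

```text
225  510,-136, 92  512,-235,171  517,-241,175  524,-239,174  530,-241,175  536,-240,174  541,-243,176
226  510,-135, 89  512,-234,167  517,-243,174  523,-242,173  529,-244,175  536,-242,173  542,-240,171
227  510,-136, 87  513,-213,148  517,-245,173  523,-246,174  529,-246,174  535,-243,171  542,-242,170
228  510,-135, 83  513,-215,147  517,-247,173  523,-247,172  529,-246,172  536,-242,168  542,-242,168
229  510,-134, 79  513,-217,146  517,-249,172  523,-248,171  529,-245,168  536,-243,166  542,-243,166
230  510,-132, 74  516,-163, 99  517,-248,168  523,-247,167  529,-246,166  536,-242,163  542,-240,161
231  510,-134, 73  516,-162, 96  517,-246,164  524,-243,161  530,-243,161  536,-242,160  542,-240,158
232  514, -51,  1  516,-161, 92  517,-247,162  523,-245,160  530,-243,158  536,-241,156  542,-240,156
233  514, -56,  2  512,-234,149  517,-246,159  524,-244,157  530,-243,156  537,-234,148  543,-233,147
234  514, -61,  3  512,-235,147  517,-244,155  524,-237,149  530,-235,147  536,-237,148  543,-233,144
235  514, -65,  2  512,-234,144  518,-238,147  524,-239,147  530,-236,145  537,-
[... 5238 characters left out ...]
,  2  517,-107,  1  527,-109,  3  537,-107,  0  547,-108,  1  557,-111,  3  567,-110,  2
248  506,-114,  1  516,-115,  2  526,-114,  0  536,-116,  1  547,-116,  1  556,-118,  3  566,-120,  4
250  506,-124,  3  516,-124,  3  524,-149, 26  536,-124,  2  546,-125,  3  556,-123,  0  566,-126,  2
252  506,-130,  3  516,-128,  0  524,-158, 27  535,-132,  2  545,-131,  2  555,-133,  3  565,-132,  2
254  505,-136,  1  515,-136,  1  524,-157, 20  535,-138,  2  545,-142,  4  555,-137, -0  565,-140,  2
256  505,-144,  2  515,-144,  1  524,-158, 14  534,-145,  2  544,-147,  3  554,-145,  0  564,-148,  3
258  505,-151,  2  514,-150,  1  524,-156,  5  534,-150, -0  544,-154,  2  554,-152,  0  563,-154,  1
```

View pics/s1z.png

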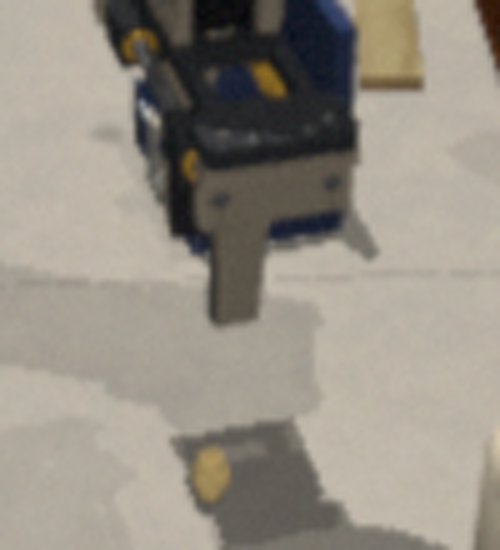

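Run:
```python
from h import *
def bpy(n,px,y):
    c=viewer.camera_info(n);K=np.array(c['K'],float);R=np.array(c['R']);t=np.array(c['t']).ravel()
    p=cv2.undistortPoints(np.array(px,float).reshape(-1,1,2),K,np.array(c['dist'],float)).reshape(-1,2)
    C=-R.T@t; D=np.c_[p,np.ones(len(p))]@R
    return C+D*((y-C[1])/D[:,1])[:,None]
f=lambda x,y:((x+.5)/5-.5+240,(y+.5)/5-.5+160)
print(bpy('side',[f(216,325),f(258,321),f(208,320)],-196))
g=lambda x,y:((x+.5)/12-.5+265,(y+.5)/12-.5+228)
print(bpy('side',[g(186,252),g(274,240),g(172,235)],-169))
c=viewer.camera_info('side');K=np.array(c['K'],float);R=np.array(c['R']);t=np.array(c['t']).ravel()
# arm parts: is the gripper body also 42 high? points by height/ y-extents in top view
for n,tag in(('side','side2'),('top','top2')):
    W=cloud(n,np.load(f'pics/{tag}.npz')['d']).reshape(-1,3)
    q=W[(abs(W[:,0]-523)<110)&(abs(W[:,1]+150)<130)&(W[:,2]>40)]
    for lo in range(40,320,20):
        k=q[(q[:,2]>=lo)&(q[:,2]<lo+20)]
        if len(k)>3: print(n,lo,len(k),np.percentile(k,3,0).round()[:2],np.percentile(k,97,0).round()[:2])
```

```text
[[ 522.14550038 -196.          140.68271659]
 [ 540.19592903 -196.          142.17877717]
 [ 518.68507239 -196.          143.54500698]]
[[ 518.22204778 -169.           48.01821415]
 [ 535.39084626 -169.           50.36973559]
 [ 515.47056222 -169.           52.56267211]]
side 40 45 [ 512. -169.] [ 535. -142.]
side 60 54 [ 510. -171.] [ 537. -134.]
side 80 17 [ 510. -163.] [ 516. -135.]
side 120 115 [ 477. -240.] [571. -76.]
side 140 498 [ 480. -242.] [569. -78.]
side 160 815 [ 480. -246.] [569. -78.]
side 180 205 [ 499. -171.] [ 550. -131.]
side 200 72 [ 488. -172.] [ 550. -130.]
side 220 327 [ 489. -187.] [ 559. -145.]
side 240 244 [ 489. -188.] [ 558. -158.]
side 260 313 [ 489. -188.] [ 558. -157.]
side 280 313 [ 491. -186.] [ 556. -160.]
side 300 336 [ 491. -186.] [ 556. -160.]
top 140 31 [ 484. -117.] [541. -86.]
top 160 516 [ 479. -242.] [559. -57.]
```

The picture and the robot state disagree. The state puts the TCP at z=5, but the depth shows the fingertips at about z=48, and the body starts at about z=136 (48+88, so that fits). The side-to-side position agrees. So the reported TCP is about 43 mm below the real fingertips, and the jaws closed above the fitting, which still stands at (282,254). I'll open, go down by the measured amount in steps, and check the height again.

>>> {"op": "arm_command", "data": {"plan": [60,0,0,0,0,0,0,60,0,0,0,0,0,0,60,0,0,0,0,0,0,60,0,0,0,0,0,0,60,0,0,0,0,0,0,60,0,0,0.06,0,0,0,60,0,0,0.06,0,0,0,60,0,0,0.03,0,0,0,60,0,0,0,0,0,0,60,0,0,0,0,0,0]}}

```text
t: 4.0
tcp_pos: [522.6, -149.5, -25.8]
ee_rot: [[0.227, -0.974, -0.002], [-0.974, -0.227, 0.001], [-0.001, 0.002, -1.0]]
force: [-0.1, 0.0, 0.3]
gripper_width: 59.7
```

```bash
cat >> h.py <<'E'
def tip(tag):
    im,d=snap('side',tag); o=ctrl.get_obs(); W=cloud('side',d); p=o['tcp_pos']; 
    m=(abs(W[...,0]-p[0]-6)<25)&(abs(W[...,1]-p[1])<70)&(W[...,2]>p[2]+20)
    q=W[m]; q=q[(q[:,1]<p[1]-15)]; print('lowest finger z',np.sort(q[:,2])[:12].round(),'tcp z',p[2].round(1))
    return im,d
E
python3 - <<'E'
from h import *
st(); im,d=tip('side3'); im=im[200:290,230:340]; cv2.imwrite('pics/s3z.png',cv2.cvtColor(cv2.resize(im,None,fx=6,fy=6,interpolation=cv2.INTER_CUBIC),cv2.COLOR_RGB2BGR))
E
```

```text
4.0 [ 522.6 -149.5  -25.8] tin [ -88.  -250.5  -25.8] F [-0.1  0.   0.3] w 59.7
lowest finger z [-2. -2. -2. -1. -1. -1. -1. -1. -1. -1. -1. -1.] tcp z -25.2
```

View pics/s3z.png

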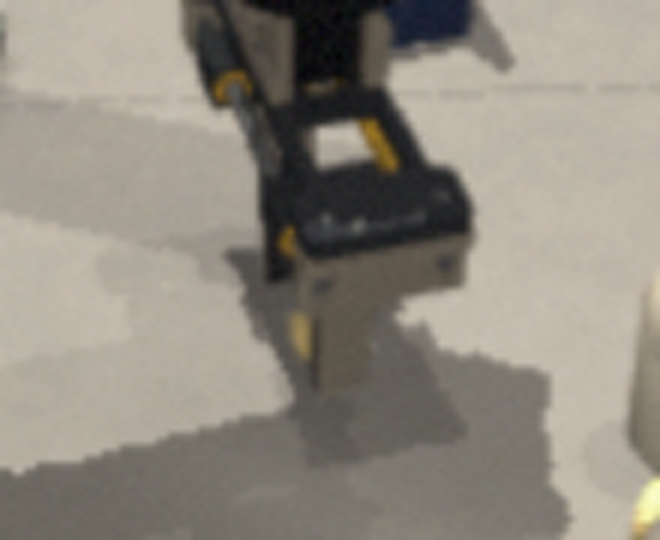

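The TCP reads -25 with no contact force, which confirms the offset. The near finger (crop 340,388) is beside the fitting (303,335). I'll go down another 12 mm and close.

>>> {"op": "arm_command", "data": {"plan": [60,0.003,-0.003,0.03,0,0,0,60,0,0,0.03,0,0,0,60,0,0,0,0,0,0,60,0,0,0,0,0,0,10,0,0,0,0,0,0,10,0,0,0,0,0,0,10,0,0,0,0,0,0,10,0,0,0,0,0,0,10,0,0,0,0,0,0,10,0,0,0,0,0,0], "force": 25}}

```text
t: 4.88
tcp_pos: [525.5, -149.8, -35.8]
ee_rot: [[0.227, -0.974, 0.003], [-0.974, -0.227, -0.0], [0.001, -0.002, -1.0]]
force: [-0.1, 2.3, 8.5]
gripper_width: 22.0
```

Run:
```python
from h import *
st(); im,d=snap('side','side4'); im=im[200:290,230:340]; cv2.imwrite('pics/s4z.png',cv2.cvtColor(cv2.resize(im,None,fx=6,fy=6,interpolation=cv2.INTER_CUBIC),cv2.COLOR_RGB2BGR)); st()
```

```text
4.88 [ 525.5 -149.8  -35.8] tin [ -85.2 -251.5  -35.8] F [-0.1  2.3  8.5] w 22.0
4.93 [ 525.4 -149.9  -35.9] tin [ -85.3 -251.5  -35.9] F [0.1 1.  7.3] w 18.3
```

View pics/s4z.png

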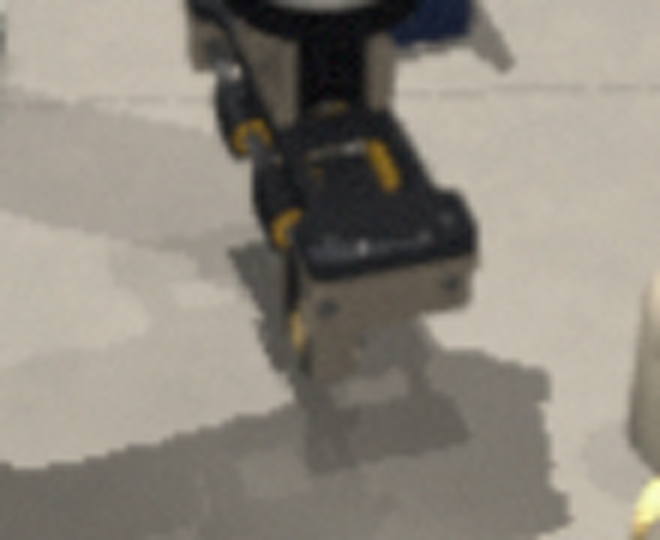

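The force reads 8 N upward, so the fingertips are touching the counter and the offset is about 36 mm. I'll open slightly, rise 5 mm and close again.

>>> {"op": "arm_command", "data": {"plan": [26,0,0,-0.025,0,0,0,26,-0.002,0.008,0,0,0,0,26,0,0,0,0,0,0,10,0,0,0,0,0,0,10,0,0,0,0,0,0,10,0,0,0,0,0,0,10,0,0,0,0,0,0,10,0,0,0,0,0,0,10,0,0,0,0,0,0,10,0,0,0,0,0,0], "force": 25}}

```text
t: 5.77
tcp_pos: [522.4, -150.2, -31.8]
ee_rot: [[0.227, -0.974, -0.0], [-0.974, -0.227, 0.0], [-0.0, 0.0, -1.0]]
force: [0.5, -0.3, -0.5]
gripper_width: 18.0
```

>>> {"op": "arm_command", "data": {"plan": [10,0,0,-0.06,0,0,0,10,0,0,-0.12,0,0,0,10,0,0,-0.15,0,0,0,10,0,0,-0.15,0,0,0,10,0,0,-0.06,0,0,0,10,0,0,0,0,0,0,10,0,0,0,0,0,0]}}

```text
t: 6.35
tcp_pos: [522.5, -150.5, 76.7]
ee_rot: [[0.227, -0.974, 0.001], [-0.974, -0.227, -0.001], [0.001, -0.001, -1.0]]
force: [-0.5, 0.1, -1.7]
gripper_width: 17.8
```

Run:
```python
from h import *
st(); im,d=snap('side','side5'); im=im[160:270,230:340]; cv2.imwrite('pics/s5z.png',cv2.cvtColor(cv2.resize(im,None,fx=5,fy=5,interpolation=cv2.INTER_CUBIC),cv2.COLOR_RGB2BGR)); st()
go(tw(-18,-32,75))
```

```text
6.35 [ 522.5 -150.5   76.7] tin [ -88.3 -251.4   76.7] F [-0.5  0.1 -1.7] w 17.8
6.4 [ 521.6 -150.2   75.6] tin [ -89.1 -250.9   75.6] F [-0.7 -0.2 -1.5] w 17.8
shift frac [-1.0945 -0.3559  0.0028] rows>= 5.5 turn frac [0.0011 0.0004 0.0002]
```

View pics/s5z.png

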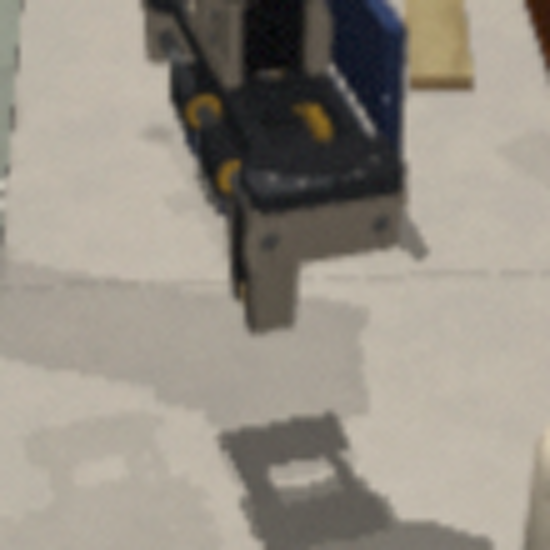

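The grip holds (17.8 mm) and nothing is left on the counter. A bit of brass shows at crop (240,288). Next I'll move over the tin.

>>> {"op": "arm_command", "data": {"plan": [10,-0.137,-0.0445,0,0,0,0,10,-0.137,-0.0445,0,0,0,0,10,-0.137,-0.0445,0,0,0,0,10,-0.137,-0.0445,0,0,0,0,10,-0.137,-0.0445,0,0,0,0,10,-0.137,-0.0445,0,0,0,0,10,-0.137,-0.0445,0,0,0,0,10,-0.136,-0.0445,0,0,0,0,10,0,0,0,0,0,0,10,0,0,0,0,0,0]}}

```text
t: 7.23
tcp_pos: [540.4, 81.1, 74.3]
ee_rot: [[0.231, -0.973, -0.004], [-0.973, -0.231, 0.0], [-0.001, 0.003, -1.0]]
force: [0.5, -0.8, 0.4]
gripper_width: 18.1
```

Run:
```python
from h import *
st(); im,d=snap('side','side6'); im=im[120:240,230:340]; cv2.imwrite('pics/s6z.png',cv2.cvtColor(cv2.resize(im,None,fx=5,fy=5,interpolation=cv2.INTER_CUBIC),cv2.COLOR_RGB2BGR)); st()
im,d=snap('top','top6'); im=im[180:270,150:260]; cv2.imwrite('pics/t6z.png',cv2.cvtColor(cv2.resize(im,None,fx=5,fy=5,interpolation=cv2.INTER_CUBIC),cv2.COLOR_RGB2BGR))
go(tw(-18,-32,15))
```

```text
7.23 [540.4  81.1  74.3] tin [-18.3 -29.9  74.3] F [ 0.5 -0.8  0.4] w 18.1
7.28 [540.6  79.1  74.4] tin [-18.6 -31.9  74.4] F [ 0.7  0.1 -0.3] w 18.0
shift frac [-0.0051 -0.0037  0.2986] rows>= 1.4 turn frac [ 0.003  -0.0003 -0.0003]
```

View pics/s6z.png

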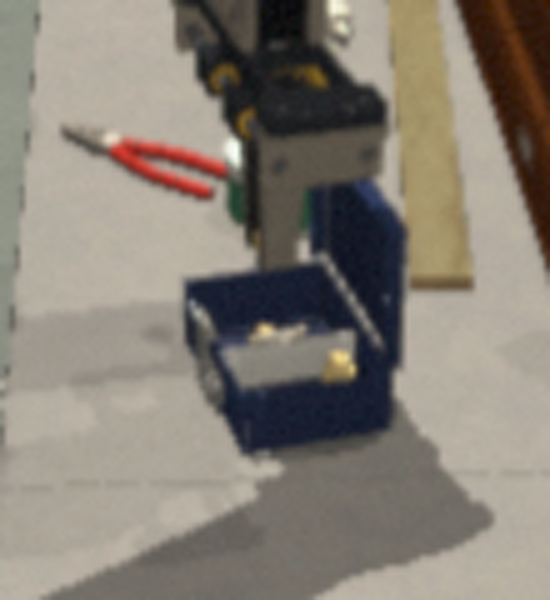

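>>> {"op": "arm_command", "data": {"plan": [10,0,-0.004,0.1,0,0,0,10,0,0,0.1,0,0,0,10,0,0,0.1,0,0,0,10,0,0,0,0,0,0,10,0,0,0,0,0,0]}}

```text
t: 7.75
tcp_pos: [541.7, 77.7, 15.2]
ee_rot: [[0.225, -0.974, -0.003], [-0.974, -0.225, -0.001], [0.0, 0.003, -1.0]]
force: [1.0, 0.9, 0.1]
gripper_width: 17.7
```

Run:
```python
from h import *
st(); im,d=snap('side','side7'); im=im[120:240,230:340]; cv2.imwrite('pics/s7z.png',cv2.cvtColor(cv2.resize(im,None,fx=5,fy=5,interpolation=cv2.INTER_CUBIC),cv2.COLOR_RGB2BGR)); st()
W=cloud('side',d)
for y in range(225,350,10): print(y,*[ (x,*tin(W[120+y//5,230+x//5])) for x in(265,285,300)])
go(tw(-18,-32,-29))
```

```text
7.75 [541.7  77.7  15.2] tin [-17.9 -33.5  15.2] F [1.  0.9 0.1] w 17.7
7.8 [542.7  78.3  16.2] tin [-16.7 -33.2  16.2] F [-0.6  0.6  0.1] w 17.9
225 (265, np.float64(-47.2), np.float64(-121.8), np.float64(183.6)) (285, np.float64(-38.3), np.float64(-126.2), np.float64(184.7)) (300, np.float64(-31.8), np.float64(-130.1), np.float64(185.8))
235 (265, np.float64(-47.8), np.float64(-124.2), np.float64(179.4)) (285, np.float64(-38.0), np.float64(-125.6), np.float64(178.7)) (300, np.float64(-30.9), np.float64(-127.7), np.float64(178.7))
245 (265, np.float64(-47.7), np.float64(-124.1), np.float64(173.6)) (285, np.float64(-37.5), np.float64(-124.3), np.float64(172.2)) (300, np.float64(-29.6), np.float64(-124.2), np.float64(170.9))
255 (265, np.float64(-48.3), np.float64(-126.1), np.float64(169.2)) (285, np.float64(-37.5), np.float64(-124.6), np.float64(166.6)) (300, np.float64(-30.0), np.float64(-125.7), np.float64(166.1))
265 (265, np.float64(-46.3), np.float64(-119.7), np.float64(159.4)) (285, np.float64(-36.0), np.float64(-120.2), np.float64(158.1)) (300, np.float64(-27.7), np.float64(-1
[... 930 characters left out ...]
, np.float64(33.3), np.float64(64.9), np.float64(3.9))
325 (265, np.float64(-26.3), np.float64(-55.5), np.float64(80.9)) (285, np.float64(-16.2), np.float64(-59.9), np.float64(81.8)) (300, np.float64(22.7), np.float64(32.1), np.float64(18.5))
335 (265, np.float64(-25.5), np.float64(-53.0), np.float64(72.6)) (285, np.float64(-15.6), np.float64(-58.5), np.float64(74.3)) (300, np.float64(12.6), np.float64(1.0), np.float64(32.3))
345 (265, np.float64(-25.4), np.float64(-53.0), np.float64(66.0)) (285, np.float64(-14.7), np.float64(-55.8), np.float64(65.9)) (300, np.float64(12.7), np.float64(0.7), np.float64(25.4))
shift frac [-0.0061  0.0061  0.2262] rows>= 1.1 turn frac [ 0.0009 -0.0002 -0.0012]
```

View pics/s7z.png

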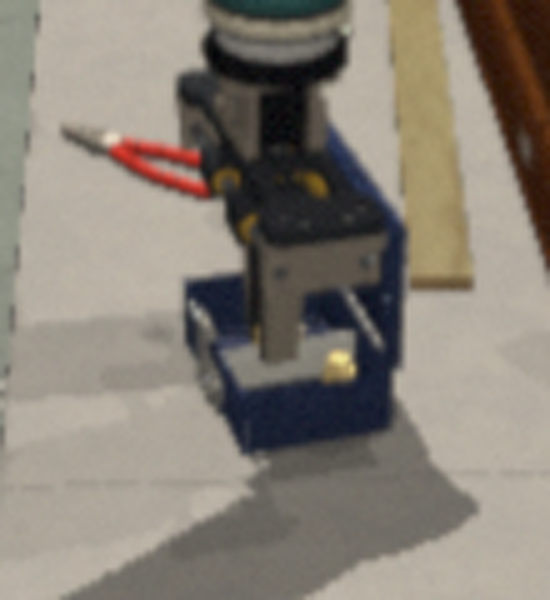

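>>> {"op": "arm_command", "data": {"plan": [10,-0.006,0.006,0.06,0,0,0,10,0,0,0.06,0,0,0,10,0,0,0.06,0,0,0,10,0,0,0.03,0,0,0,10,0,0,0,0,0,0,10,0,0,0,0,0,0]}}

```text
t: 8.3
tcp_pos: [540.9, 80.3, -26.4]
ee_rot: [[0.227, -0.974, -0.001], [-0.974, -0.227, -0.0], [-0.0, 0.001, -1.0]]
force: [1.0, 0.1, -0.1]
gripper_width: 17.8
```

Run:
```python
from h import *
st(); go(tw(-18,-32,-30))
```

```text
8.3 [540.9  80.3 -26.4] tin [-18.  -30.8 -26.4] F [ 1.   0.1 -0.1] w 17.8
shift frac [ 0.0061 -0.0002  0.0181] rows>= 0.1 turn frac [0.0012 0.0001 0.0006]
```

>>> {"op": "arm_command", "data": {"plan": [10,0.004,0,0.009,0,0,0,10,0,0,0.009,0,0,0,10,0,0,0,0,0,0,10,0,0,0,0,0,0]}}

```text
t: 8.63
tcp_pos: [541.7, 79.5, -29.2]
ee_rot: [[0.227, -0.974, 0.0], [-0.974, -0.227, -0.0], [0.0, -0.0, -1.0]]
force: [0.4, -0.1, 0.1]
gripper_width: 17.9
```

Run:
```python
from h import *
st()
```

```text
8.63 [541.7  79.5 -29.2] tin [-17.5 -31.8 -29.2] F [ 0.4 -0.1  0.1] w 17.9
```

Now I'll release it, gently and only a little open, and then rise.

>>> {"op": "arm_command", "data": {"plan": [24,0,0,0,0,0,0,24,0,0,0,0,0,0,24,0,0,0,0,0,0,24,0,0,0,0,0,0,24,0,0,-0.03,0,0,0,24,0,0,-0.06,0,0,0,24,0,0,-0.12,0,0,0,24,0,0,-0.18,0,0,0,24,0,0,-0.2,0,0,0,24,0,0,-0.2,0,0,0]}}

```text
t: 9.47
tcp_pos: [540.9, 79.6, 131.2]
ee_rot: [[0.227, -0.974, -0.0], [-0.974, -0.227, 0.0], [-0.0, 0.0, -1.0]]
force: [1.3, -0.2, 0.3]
gripper_width: 23.8
```

>>> {"op": "arm_command", "data": {"plan": [24,0,0,-0.2,0,0,0,10,0,0,-0.05,0,0,0,0,0,0,0,0,0,0,0,0,0,0,0,0,0]}}

```text
t: 9.8
tcp_pos: [541.5, 79.4, 179.3]
ee_rot: [[0.227, -0.974, 0.001], [-0.974, -0.227, -0.0], [0.001, -0.001, -1.0]]
force: [0.1, -0.8, -0.3]
gripper_width: 5.9
```

Run:
```python
from h import *
st(); im,d=snap('side','side8'); im=im[120:240,230:340]; cv2.imwrite('pics/s8z.png',cv2.cvtColor(cv2.resize(im,None,fx=5,fy=5,interpolation=cv2.INTER_CUBIC),cv2.COLOR_RGB2BGR)); st()
im,d=snap('top','top8'); im=im[180:270,150:260]; cv2.imwrite('pics/t8z.png',cv2.cvtColor(cv2.resize(im,None,fx=5,fy=5,interpolation=cv2.INTER_CUBIC),cv2.COLOR_RGB2BGR))
```

```text
9.8 [541.5  79.4 179.3] tin [-17.7 -31.9 179.3] F [ 0.1 -0.8 -0.3] w 5.9
9.85 [540.6  79.2 177.9] tin [-18.6 -31.8 177.9] F [-0.2  0.7 -0.4] w 2.0
```

View pics/s8z.png

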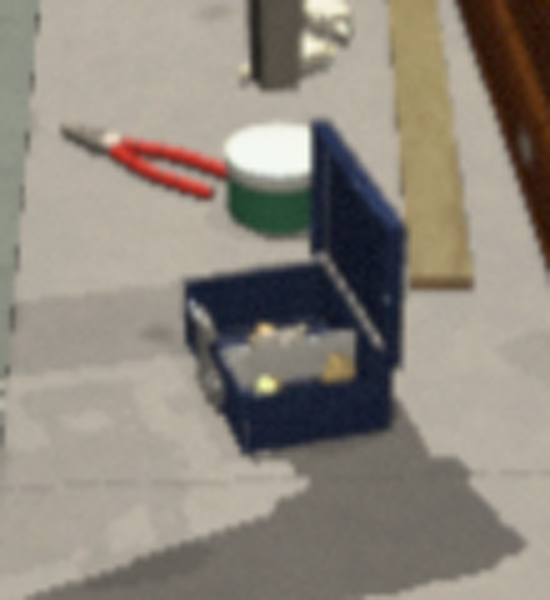

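View pics/t8z.png

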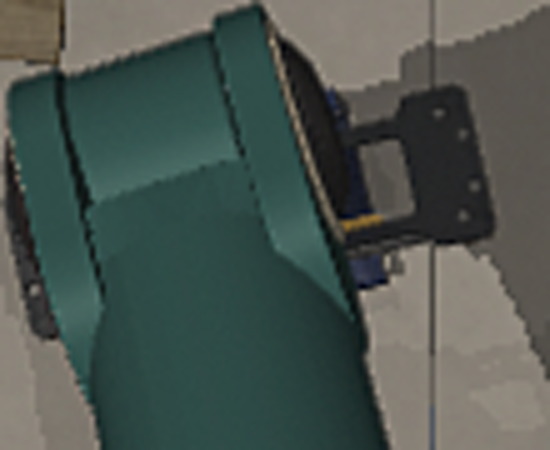

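The top of the placed fitting shows at crop (266,384), in the front of the right half. Next I'll go behind the lid with the fingers closed.

Run:
```python
from h import *
d=np.load('pics/side8.npz')['d']; W=cloud('side',d)
q=W[190:203,278:290].reshape(-1,3); T=np.array([tin(p) for p in q]); k=T[(T[:,0]>-30)&(T[:,0]<-5)&(abs(T[:,1]+32)<14)&(T[:,2]<45)&(T[:,2]>5)]; print(k)
go(tw(78,0,178)); go(tw(78,0,75))
```

```text
[[-16.8 -25.4  26.3]
 [-15.3 -30.2  29.2]
 [-11.1 -26.5  26. ]
 [-22.  -32.7  28.5]
 [-18.8 -32.   27.5]
 [-16.4 -34.1  28.5]
 [-12.8 -32.2  26.5]
 [-23.5 -37.7  28.6]
 [-20.6 -38.1  28.3]
 [-18.  -39.3  28.6]
 [-14.9 -39.2  28. ]]
shift frac [-0.1586 -0.4851 -0.0061] rows>= 2.4 turn frac [0.003  0.0001 0.0003]
shift frac [-0.1585 -0.4867  0.5089] rows>= 3.5 turn frac [0.003  0.0001 0.0003]
```

The fitting's top is at z≈27 and tin (-18,-33), so it is standing upright where intended.

>>> {"op": "arm_command", "data": {"plan": [0,-0.04,-0.122,0,0,0,0,0,-0.04,-0.122,0,0,0,0,0,-0.04,-0.122,0,0,0,0,0,-0.04,-0.12,0,0,0,0,0,0,0,0,0,0,0,0,0,0,0,0,0,0,0,0,0,0.12,0,0,0,0,0,0,0.15,0,0,0,0,0,0,0.1,0,0,0], "force": 20}}

```text
t: 10.65
tcp_pos: [626.3, 131.2, 101.4]
ee_rot: [[0.227, -0.974, -0.004], [-0.974, -0.227, -0.002], [0.001, 0.005, -1.0]]
force: [-0.8, -0.6, -0.1]
gripper_width: 0.5
```

Run:
```python
from h import *
st(); im,d=snap('side','side9'); im=im[100:220,230:350]; cv2.imwrite('pics/s9z.png',cv2.cvtColor(cv2.resize(im,None,fx=5,fy=5,interpolation=cv2.INTER_CUBIC),cv2.COLOR_RGB2BGR)); st()
```

```text
10.65 [626.3 131.2 101.4] tin [ 76.7  -0.6 101.4] F [-0.8 -0.6 -0.1] w 0.5
10.7 [623.6 130.4  97.5] tin [73.9 -0.8 97.5] F [-1.4 -0.2 -2.5] w 0.3
```

View pics/s9z.png

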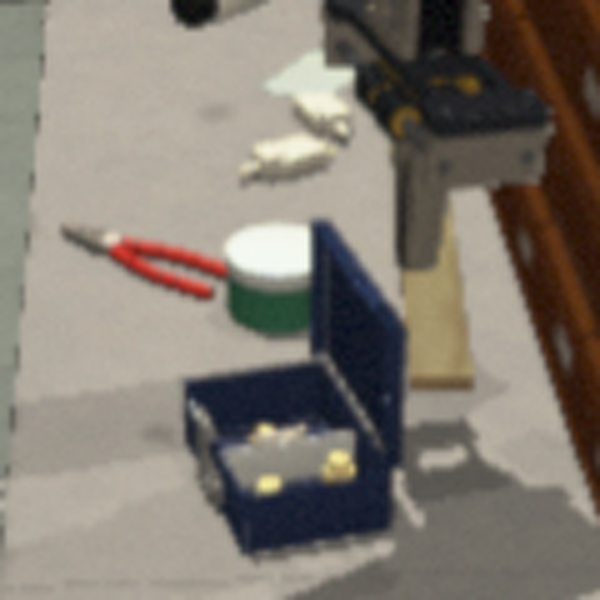

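The closed fingertips (crop 420,265) are behind the upright lid, whose top-right corner is at (403,325). I'll lower a bit and start the sweep.

>>> {"op": "arm_command", "data": {"plan": [0,0,0,0.06,0,0,0,0,-0.004,0,0.04,0,0,0,0,0,0.03,0,0,0,0,0,0,0.035,0,0,0,0,0,0,0.05,0.005,0,0,0,0,0,0.055,0.008,0,0,0,0,0,0.045,0.018,0,0,0,0,0,0.045,0.02,0,0,0,0,0,0,0,0,0,0]}}

```text
t: 11.45
tcp_pos: [576.0, 121.1, 74.4]
ee_rot: [[0.227, -0.974, -0.001], [-0.974, -0.227, -0.001], [0.0, 0.002, -1.0]]
force: [0.8, -0.1, -0.2]
gripper_width: 0.3
```

Run:
```python
from h import *
st(); im,d=snap('side','side10'); im=im[100:220,230:350]; cv2.imwrite('pics/s10z.png',cv2.cvtColor(cv2.resize(im,None,fx=5,fy=5,interpolation=cv2.INTER_CUBIC),cv2.COLOR_RGB2BGR)); st()
```

```text
11.45 [576.  121.1  74.4] tin [25.4  1.  74.4] F [ 0.8 -0.1 -0.2] w 0.3
11.5 [576.9 121.3  74.5] tin [26.3  0.9 74.5] F [ 0.3  0.7 -0.7] w 0.6
```

View pics/s10z.png

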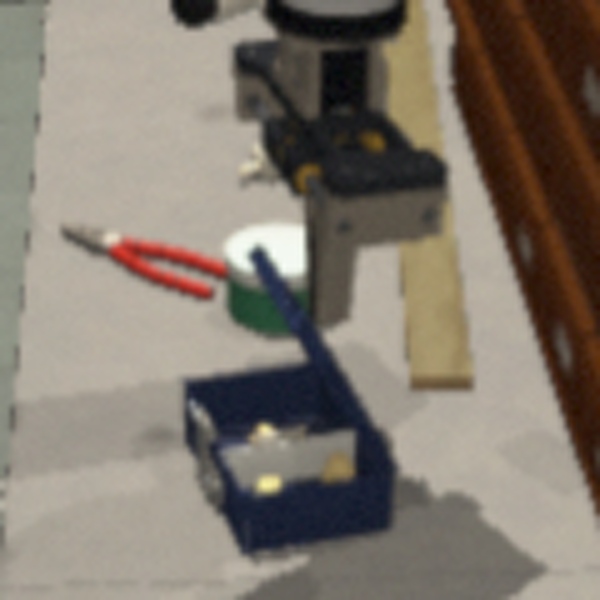

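The lid is tilting forward (about 65°) with the finger behind it. I'll continue the arc.

>>> {"op": "arm_command", "data": {"plan": [0,0.005,0.036,0.028,0,0,0,0,0,0.034,0.031,0,0,0,0,0,0.033,0.033,0,0,0,0,0,0.03,0.038,0,0,0,0,0,0.03,0.038,0,0,0,0,0,0.014,0.03,0,0,0,0,0,0.014,0.03,0,0,0,0,0,0,0,0,0,0]}}

```text
t: 12.17
tcp_pos: [539.3, 111.6, 27.2]
ee_rot: [[0.227, -0.974, -0.003], [-0.974, -0.227, -0.001], [0.0, 0.003, -1.0]]
force: [0.6, -0.1, 0.5]
gripper_width: 0.6
```

Run:
```python
from h import *
st(); im,d=snap('side','side11'); im=im[100:220,230:350]; cv2.imwrite('pics/s11z.png',cv2.cvtColor(cv2.resize(im,None,fx=5,fy=5,interpolation=cv2.INTER_CUBIC),cv2.COLOR_RGB2BGR)); st()
go(tw(-26,0,25))
```

```text
12.17 [539.3 111.6  27.2] tin [-12.5   0.   27.2] F [ 0.6 -0.1  0.5] w 0.6
12.22 [539.9 111.8  27.8] tin [-11.9   0.1  27.8] F [ 0.6 -0.8  0.3] w 0.5
shift frac [0.0004 0.0705 0.0141] rows>= 0.3 turn frac [ 0.0026 -0.      0.0004]
```

View pics/s11z.png

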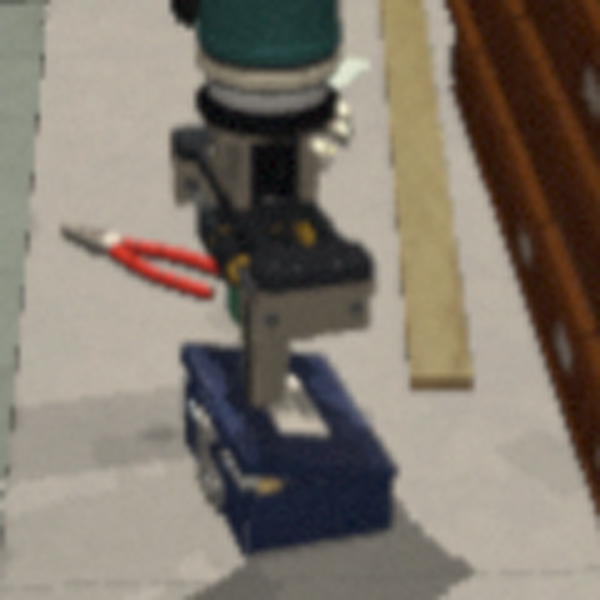

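The lid is at about 20°. I'll lift slightly, move forward to the pressing spot at tin x≈-26 and clear of the clip tooth, and press down in small steps.

>>> {"op": "arm_command", "data": {"plan": [0,0,0,-0.07,0,0,0,0,0,0.035,0,0,0,0,0,0,0.035,0,0,0,0,0,0,0,0.04,0,0,0,0,0,0,0.03,0,0,0,0,0,0,0.03,0,0,0,0,0,0,0.03,0,0,0,0,0,0,0,0,0,0]}}

```text
t: 12.88
tcp_pos: [526.3, 108.6, 15.2]
ee_rot: [[0.227, -0.974, -0.003], [-0.974, -0.227, -0.001], [-0.0, 0.003, -1.0]]
force: [0.2, -0.7, -0.4]
gripper_width: 0.6
```

Run:
```python
from h import *
st(); im,d=snap('side','side12'); im=im[100:220,230:350]; cv2.imwrite('pics/s12z.png',cv2.cvtColor(cv2.resize(im,None,fx=5,fy=5,interpolation=cv2.INTER_CUBIC),cv2.COLOR_RGB2BGR)); st()
```

```text
12.88 [526.3 108.6  15.2] tin [-25.8   0.1  15.2] F [ 0.2 -0.7 -0.4] w 0.6
12.93 [526.8 108.8  15.6] tin [-25.4   0.1  15.6] F [ 0.5 -0.1  0.1] w 0.5
```

View pics/s12z.png

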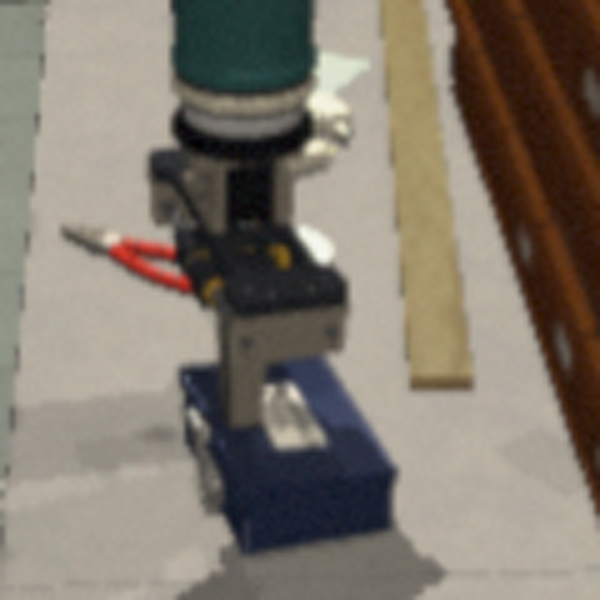

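>>> {"op": "arm_command", "data": {"plan": [0,0,0,0.015,0,0,0,0,0,0,0.015,0,0,0,0,0,0,0,0,0,0,0,0,0,0,0,0,0]}}

```text
t: 13.27
tcp_pos: [527.5, 108.9, 10.6]
ee_rot: [[0.227, -0.974, -0.0], [-0.974, -0.227, 0.0], [-0.0, 0.0, -1.0]]
force: [-0.6, -0.2, 0.9]
gripper_width: 0.7
```

>>> {"op": "arm_command", "data": {"plan": [0,0,0,0.015,0,0,0,0,0,0,0,0,0,0,0,0,0,0,0,0,0]}}

```text
t: 13.52
tcp_pos: [527.9, 109.0, 8.2]
ee_rot: [[0.227, -0.974, 0.001], [-0.974, -0.227, 0.0], [0.0, -0.001, -1.0]]
force: [-1.2, -0.9, 4.7]
gripper_width: 0.4
```

>>> {"op": "arm_command", "data": {"plan": [0,0,0,0.012,0,0,0,0,0,0,0,0,0,0,0,0,0,0,0,0,0]}}

```text
t: 13.77
tcp_pos: [528.0, 108.9, 7.7]
ee_rot: [[0.227, -0.974, 0.001], [-0.974, -0.227, -0.001], [0.001, -0.001, -1.0]]
force: [-6.3, -1.4, 22.2]
gripper_width: 0.5
```

>>> {"op": "arm_command", "data": {"plan": [0,0,0,0.012,0,0,0,0,0,0,0,0,0,0,0,0,0,0,0,0,0]}}

```text
t: 14.02
tcp_pos: [528.0, 108.9, 7.2]
ee_rot: [[0.227, -0.974, 0.001], [-0.974, -0.227, -0.002], [0.002, -0.001, -1.0]]
force: [-12.4, -3.6, 39.1]
gripper_width: 0.3
```

>>> {"op": "arm_command", "data": {"plan": [0,0,0,0.012,0,0,0,0,0,0,0,0,0,0,0,0,0,0,0,0,0]}}

```text
t: 14.27
tcp_pos: [528.2, 108.9, 6.7]
ee_rot: [[0.227, -0.974, 0.002], [-0.974, -0.227, -0.002], [0.003, -0.001, -1.0]]
force: [-18.1, -4.3, 56.1]
gripper_width: 0.6
```

Contact is stiff at TCP 7.7. With the 36 mm offset from the counter touch, that puts the tips at 44 mm, the height of the shut lid. I won't press harder. I'll back off and look.

>>> {"op": "arm_command", "data": {"plan": [0,0,0,-0.03,0,0,0,0,0,0,-0.05,0,0,0,0,0,0,-0.12,0,0,0,0,0,0,-0.2,0,0,0,0,0,0,-0.2,0,0,0,0,0,0,-0.2,0,0,0,0,0,0,-0.1,0,0,0,0,0,0,0,0,0,0]}}

```text
t: 14.93
tcp_pos: [530.9, 109.8, 185.8]
ee_rot: [[0.227, -0.974, 0.01], [-0.974, -0.227, 0.002], [0.001, -0.01, -1.0]]
force: [-0.2, 0.2, 0.9]
gripper_width: 0.5
```

>>> {"op": "arm_command", "data": {"plan": [0,0.2,0,0,0,0,0,0,0.2,0,0,0,0,0,0,0.2,0,0,0,0,0,0,0.2,0,0,0,0,0,0,0.2,0,0,0,0,0,0,0.2,0,0,0,0,0,0,0.2,0,0,0,0,0,0,0.2,0,0,0,0,0,0,0,0,0,0,0]}}

```text
$.plan: bad value
```

Run:
```python
from h import *
st()
im,d=snap('side','side13'); s=cv2.cvtColor(cv2.resize(im[130:215,255:325],None,fx=7,fy=7,interpolation=cv2.INTER_CUBIC),cv2.COLOR_RGB2BGR); cv2.imwrite('pics/s13z.png',s)
W=cloud('side',d)
im,d2=snap('top','top13'); cv2.imwrite('pics/t13z.png',cv2.cvtColor(cv2.resize(im[180:270,150:260],None,fx=6,fy=6,interpolation=cv2.INTER_CUBIC),cv2.COLOR_RGB2BGR))
for n,A in(('side',W),('top',cloud('top',d2))):
    P=A.reshape(-1,3); xy=P[:,:2]-O; x=xy@TX; y=xy@TY; ok=(abs(y)<55)&(P[:,2]>30)&(P[:,2]<120)
    for a in range(-56,56,8):
        k=ok&(x>a)&(x<a+8); print(n,a,k.sum(),np.nanmedian(P[k,2]).round(1) if k.sum() else '')
```

```text
14.93 [530.9 109.8 185.8] tin [-21.1   0.2 185.8] F [-0.2  0.2  0.9] w 0.5
side -56 17 48.4
side -48 59 44.8
side -40 53 45.9
side -32 58 45.8
side -24 54 45.7
side -16 52 46.2
side -8 57 46.4
side 0 54 46.3
side 8 55 46.6
side 16 51 45.9
side 24 55 45.9
side 32 48 46.0
side 40 54 45.7
side 48 14 45.4
top -56 6 58.7
top -48 49 43.7
top -40 34 44.1
top -32 0 
top -24 6 44.1
top -16 46 43.5
top -8 48 43.7
top 0 45 43.5
top 8 45 43.5
top 16 29 42.6
top 24 0 
top 32 46 44.8
top 40 61 43.7
top 48 10 41.8
```

View pics/s13z.png

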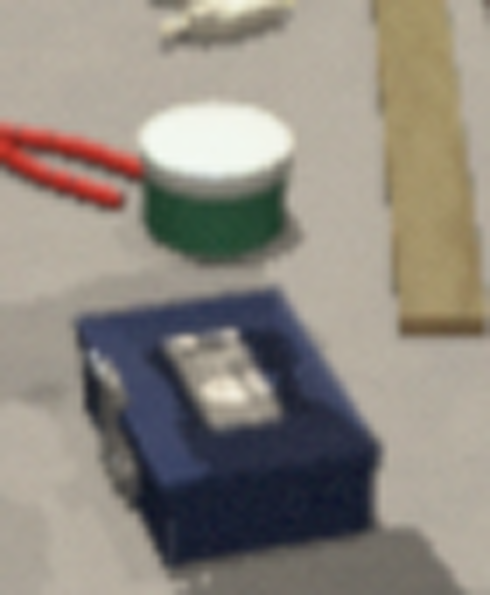

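View pics/t13z.png

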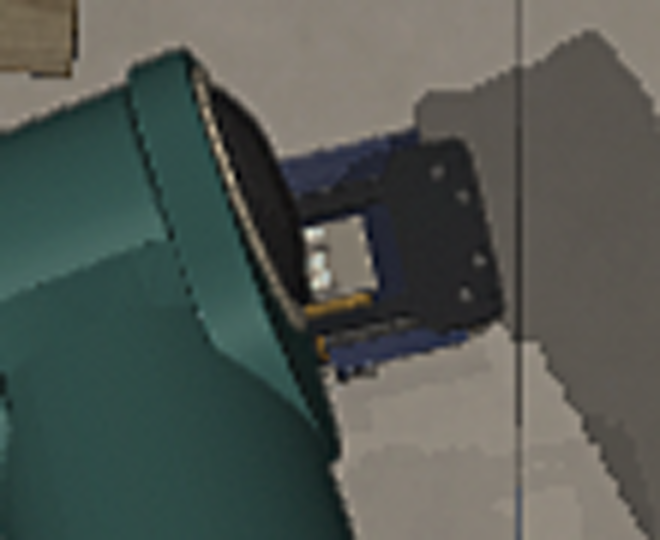

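The lid lies flat at 44–46 mm from the hinge to the front edge with nothing pressing on it. My second move was refused because of a badly formed row. I'll move the arm aside for a clear view of the clip.

>>> {"op": "arm_command", "data": {"plan": [0,0.16,0,0,0,0,0,0,0.16,0,0,0,0,0,0,0.16,0,0,0,0,0,0,0.16,0,0,0,0,0,0,0.16,0,0,0,0,0,0,0.16,0,0,0,0,0,0,0.16,0,0,0,0,0,0,0,0,0,0,0]}}

```text
$.plan: bad value
```

Run:
```python
from h import *
st()
im,d=snap('top','top14'); a=np.load('pics/top0.npz')['im'];
def z(i,r,k): return cv2.resize(i[r[0]:r[1],r[2]:r[3]],None,fx=k,fy=k,interpolation=cv2.INTER_CUBIC)
r=(190,252,160,240); cv2.imwrite('pics/t14z.png',cv2.cvtColor(np.hstack([z(a,r,4.9),z(im,r,4.9)]),cv2.COLOR_RGB2BGR))
s,_=snap('side','side14'); b=np.load('pics/side0.npz')['im']; r=(140,215,260,320)
cv2.imwrite('pics/s14z.png',cv2.cvtColor(np.hstack([z(b,r,6),z(s,r,6)]),cv2.COLOR_RGB2BGR))
W=cloud('top',d)
for c in range(195,212): print(c,[ (tin(W[r,c]).tolist()) for r in range(238,248) if W[r,c,2]>30])
```

```text
15.03 [527.7 108.7 180.8] tin [-2.450e+01 -1.000e-01  1.808e+02] F [ 1.2 -0.8 -0.1] w 0.5
195 [[-62.4, -44.6, 605.6], [-63.9, -44.3, 606.4], [-65.3, -44.0, 606.4], [-66.8, -43.8, 607.2], [-68.1, -43.2, 604.6], [-69.5, -42.8, 603.8], [-71.2, -42.9, 607.9], [-72.5, -42.2, 604.9], [-74.0, -42.1, 606.6], [-75.7, -42.4, 612.0]]
196 [[-63.0, -46.4, 609.1], [-64.3, -45.9, 607.2], [-65.6, -45.3, 604.7], [-67.1, -45.1, 605.9], [-68.4, -44.5, 603.2], [-69.9, -44.3, 605.1], [-71.3, -43.7, 602.3], [-72.8, -43.6, 604.0], [-74.4, -43.7, 608.1], [-75.9, -43.5, 609.5]]
197 [[-63.2, -47.6, 607.1], [-64.5, -47.0, 604.2], [-66.1, -47.0, 607.2], [-67.4, -46.4, 604.9], [-68.9, -46.3, 606.8], [-70.3, -45.7, 604.4], [-71.7, -45.4, 604.2], [-73.1, -44.9, 602.5], [-74.6, -44.7, 604.1], [-76.1, -44.6, 606.6]]
198 [[-62.9, -47.9, 595.4], [-64.5, -48.0, 599.4], [-66.3, -48.2, 604.7], [-67.6, -47.7, 602.9], [-69.2, -47.5, 604.9], [-70.8, -47.6, 608.2], [-72.0, -46.8, 604.4], [-73.5, -46.5, 604.4], [-74.8, -45.9, 602.2], [-76.4, -45.8, 603.8]]
199 [[-62.3, -47.7, 579.3], [-64.2, -48.1, 586.9], [-66.0, -48.4, 592.
[... 1384 characters left out ...]
-41.2, -6.9, 42.5], [-44.3, -7.5, 55.5], [-46.6, -6.6, 51.6], [-49.0, -6.1, 51.7], [-51.8, -6.2, 59.1], [-76.5, -50.0, 541.4]]
206 [[-37.0, -10.9, 46.3], [-39.2, -9.9, 41.7], [-41.9, -9.8, 46.5], [-44.0, -8.4, 37.5], [-47.2, -9.2, 52.5], [-49.6, -8.6, 52.0], [-52.4, -8.7, 59.2]]
207 [[-37.4, -13.2, 44.0], [-39.9, -12.6, 43.8], [-42.8, -12.7, 51.6], [-45.1, -11.8, 47.3], [-47.2, -10.5, 39.8]]
208 [[-38.0, -15.6, 43.6], [-40.4, -15.0, 42.9], [-42.9, -14.3, 41.5], [-45.5, -14.0, 44.7]]
209 [[-38.6, -18.1, 43.6], [-41.3, -17.9, 47.6], [-43.5, -16.8, 41.7]]
210 [[-39.1, -20.6, 43.1], [-41.9, -20.5, 49.7], [-44.2, -19.5, 44.4]]
211 [[-39.7, -23.0, 42.7], [-42.0, -22.1, 38.5], [-44.8, -22.1, 45.6]]
```

View pics/t14z.png

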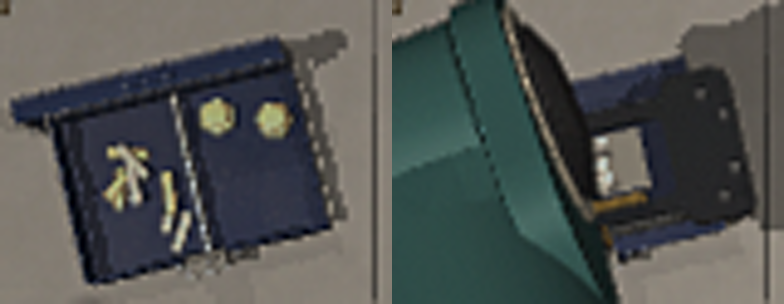

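View pics/s14z.png

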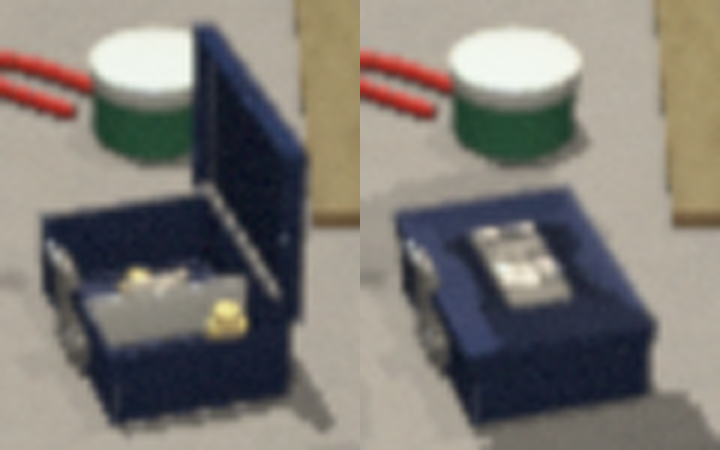

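View pics/side14.png

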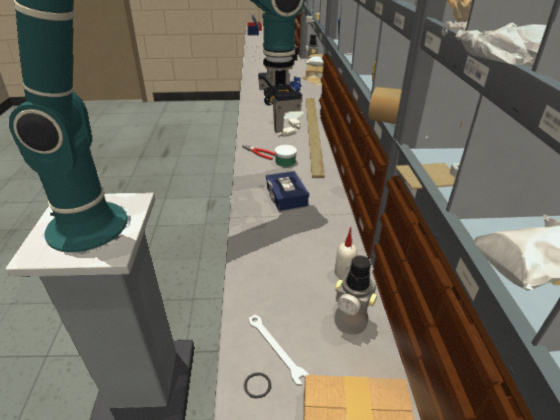

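Another row of the wrong length was refused, so the arm hasn't moved. I'll send it again.

>>> {"op": "arm_command", "data": {"plan": [0,0.16,0,0,0,0,0,0,0.16,0,0,0,0,0,0,0.16,0,0,0,0,0,0,0.16,0,0,0,0,0,0,0.16,0,0,0,0,0,0,0.16,0,0,0,0,0,0,0,0,0,0,0,0,0,0,0,0,0,0,0]}}

```text
t: 15.8
tcp_pos: [569.9, -80.3, 178.2]
ee_rot: [[0.223, -0.975, -0.004], [-0.975, -0.223, 0.0], [-0.001, 0.004, -1.0]]
force: [-0.4, 0.9, -0.4]
gripper_width: 0.5
```

Run:
```python
from h import *
st()
im,d=snap('top','top15'); a=np.load('pics/top0.npz')
def z(i,r,k): return cv2.resize(i[r[0]:r[1],r[2]:r[3]],None,fx=k,fy=k,interpolation=cv2.INTER_CUBIC)
r=(190,252,160,240); cv2.imwrite('pics/t15z.png',cv2.cvtColor(np.hstack([z(a['im'],r,4.9),z(im,r,4.9)]),cv2.COLOR_RGB2BGR))
for nm,dd in(('before',a['d']),('now',d)):
    P=cloud('top',dd).reshape(-1,3); xy=P[:,:2]-O; x=xy@TX; y=xy@TY
    k=(abs(y)<11)&(x<-38)&(x>-65)&(P[:,2]>48)&(P[:,2]<70); print(nm,k.sum(),np.c_[x,y,P[:,2]][k].round(0).tolist())
    for a0 in range(-46,46,12):
        k=(abs(y)>14)&(abs(y)<55)&(x>a0)&(x<a0+12)&(P[:,2]<80); print(a0,np.nanmedian(P[k,2]).round(1),end=' ')
    print()
```

```text
15.8 [569.9 -80.3 178.2] tin [ -26.2 -193.8  178.2] F [-0.4  0.9 -0.4] w 0.5
before 33 [[-43.0, -4.0, 48.0], [-44.0, -7.0, 54.0], [-42.0, 11.0, 50.0], [-43.0, 8.0, 50.0], [-44.0, 6.0, 49.0], [-44.0, 3.0, 50.0], [-45.0, 1.0, 52.0], [-46.0, -2.0, 55.0], [-46.0, -5.0, 55.0], [-47.0, -7.0, 53.0], [-47.0, -9.0, 49.0], [-46.0, 8.0, 59.0], [-46.0, 6.0, 57.0], [-47.0, 4.0, 54.0], [-48.0, 1.0, 57.0], [-48.0, -2.0, 56.0], [-49.0, -4.0, 61.0], [-49.0, -6.0, 52.0], [-50.0, -9.0, 58.0], [-48.0, 9.0, 53.0], [-49.0, 7.0, 53.0], [-49.0, 4.0, 56.0], [-50.0, 2.0, 55.0], [-51.0, -2.0, 63.0], [-51.0, -4.0, 58.0], [-52.0, -7.0, 63.0], [-52.0, -9.0, 61.0], [-51.0, 9.0, 57.0], [-51.0, 7.0, 54.0], [-52.0, 5.0, 56.0], [-53.0, 2.0, 59.0], [-53.0, -1.0, 59.0], [-53.0, 10.0, 58.0]]
-46 1.6 -34 1.1 -22 1.2 -10 2.1 2 2.3 14 4.7 26 1.7 38 4.2 
now 34 [[-39.0, 2.0, 49.0], [-43.0, -2.0, 52.0], [-43.0, -5.0, 50.0], [-44.0, -7.0, 54.0], [-43.0, 8.0, 49.0], [-44.0, 6.0, 51.0], [-44.0, 3.0, 51.0], [-45.0, 0.0, 57.0], [-45.0, -1.0, 49.0], [-46.0, -4.0, 53.0], [-47.0, -7.0, 59.0], [-47.0, -9.0, 54.0], [-46.0, 8.0, 59.0], [-47.0, 5.0, 60.0], [-47.0, 3.0, 55.0], [-47.0, 1.0, 54.0], [-48.0, -2.0, 56.0], [-49.0, -4.0, 59.0], [-49.0, -6.0, 53.0], [-50.0, -9.0, 57.0], [-48.0, 9.0, 56.0], [-49.0, 6.0, 57.0], [-50.0, 3.0, 61.0], [-50.0, 1.0, 61.0], [-50.0, -1.0, 55.0], [-51.0, -3.0, 55.0], [-52.0, -6.0, 61.0], [-53.0, -9.0, 64.0], [-51.0, 9.0, 60.0], [-51.0, 7.0, 58.0], [-52.0, 4.0, 60.0], [-52.0, 2.0, 58.0], [-53.0, -0.0, 53.0], [-53.0, 10.0, 57.0]]
-46 42.7 -34 43.9 -22 43.6 -10 43.6 2 43.3 14 43.8 26 43.9 38 43.4
```

View pics/t15z.png

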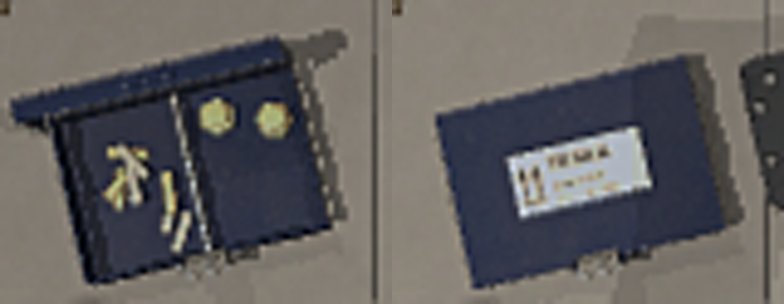

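The lid is level at 43.5 mm, and the clip (around 600,263 in the right half) is back in its rest position over the lid's front edge. The arm is clear, so I'll hand in.

```bash
python3 -c "
from h import *
print(order.hand_in())"
```

```text
the job is handed in; nothing more can be done
None
```

The fitting is back in the tin's right half with the two others, and the lid is shut under the clip. I handed the job in at about 15.9 s.

**Last checks:**
- **Fitting:** before I closed the lid, it stood upright at about x -18, y -33 mm in the tin's frame, its top at about 27 mm.
- **Lid:** with nothing pressing on it, it is level at about 43–44 mm from hinge to front edge (top camera).
- **Clip:** its depth points match those from before the lid was shut, and its tooth lies over the lid's edge. I judged the snap from this and the lid height; I did not pull on the lid to test it.
- **Bystanders:** the arm never went near the regulator, oil bottle, spanner or grease tin. They look unmoved in the pictures, but I did not measure their positions again.

**What disagreed or went wrong:**
- **Reported height:** the state's TCP was too low. The fingertips were really about 36 mm higher by touch (counter and shut lid), or 42–43 mm by the depth images. Because of this, my first grasp closed on air above the fitting without moving it.
- **Forces:** the fingertips pressed the counter lightly once (about 8 N). The last press on the lid reached about 56 N at the wrist, more than the 10 N needed but below the 120 N limit. Only the fingertips pressed there, not the arm or gripper body.
- **Refused moves:** two move calls were refused because I wrote a row of the wrong length. They moved nothing.

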